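# Turn a leaf of the cake-box sample book

## Task

On the bakery's sample book of cake-box prints, turn the red top leaf, which stands part-way up on the robot's right, over the spine so that it lies flat on the left-hand side. Just push it over gently with a fingertip and press it down flat: do not pinch, press hard on, or throw the leaf. Leave the green leaf beneath it lying where it is, do not disturb the things around the book, and move clear at the end.

Things in the scene. Friction and masses are not known exactly. Their poses are not given: they have to be found in the camera images.
- book: fixed wooden plinth, 200 (x) by 360 (y) by 20 mm; origin under its centre, z up. x runs along the spine, away from the robot; y across the pages, to the robot's left. Boards lie on both halves (|x| to 80, |y| 15 to 150 mm): left (+y) a yellow one on top, 37 mm above the table; right (-y) the green leaf on top, 35.5 mm. Lugs 50 mm tall hold the spine's ends at x = -93 and 93 mm
- spine (a point): middle of the steel spine rod (9 mm thick), 40 mm above the table over the plinth's centre; same axes as book; both leaves hinge on the line through it along its x
- leaf (a joint): angle of the top leaf, a stiff board, red with yellow ribbon print, white back and bead edge; 160 mm along the spine, 150 mm out from the hinge axis, 5 mm thick (bead 8). 0 = flat on the right (-y), pi/2 upright, pi = flat on the left (+y), top then 42.5 mm above the table (stop). Starts part-way up. The hinge is stiff: the leaf stays where left; 1 to 4 N near its edge turns it
- leaf_edge (a point): middle of the top leaf's free edge, 150 mm from the hinge axis; it moves with the leaf. Its y points from the free edge to the spine, its x along the spine
- under_leaf (a joint): angle of the green leaf beneath, with gold ribbon print, 160 mm along the spine, reaching 146 mm from the hinge axis, 5 mm thick; 0 = lying flat on the right side, as at the start; same stiff hinge
- cutter: loose steel ring cutter, 60 mm across, 25 mm tall, on the table to the right of the book; origin at the centre of its underside
- stamp: loose wooden stamp with a turned handle, 48 mm across, 66 mm tall, on the robot's side of the book; origin at the centre of its underside
- spool: loose red ribbon spool, 56 mm across, 36 mm tall, beyond the book's far end; origin at the centre of its underside
- jar: loose amber jar with a metal cap, 58 mm across, 90 mm tall, beyond the book's far end; origin at the centre of its underside
- mug: loose white mug, 80 mm across, 90 mm tall, on the left of the table; origin at the centre of its underside
- scraper: loose bench scraper, 91 by 130 mm, 18 mm tall, lying on the right of the table; origin at the centre of its underside
- tin: loose round aluminium bowl, 120 mm across, 50 mm tall, on the right of the table; origin at the centre of its underside

How it is judged:
On the way, in this order (a step that is already met when the one before it is completed fails the run):
1. the red leaf stands about upright or beyond (turned past 1.4 rad) (value of joint leaf above 1.4 rad).
2. the red leaf lies flat on the left side (within 0.07 rad) (value of joint leaf above 3.0716 rad), for 0.1 s.
At the end, for the whole second after the job is handed in: The red leaf rests flat on the left side (within 0.07 rad of its stop, 10 mm at its free edge), still; the green leaf lies on the right within 0.1 rad of flat; every loose thing is within 20 mm of where it was (value of joint leaf above 3.0716 rad and velocity of joint leaf between -0.1 and 0.1 rad/s and value of joint under_leaf below 0.1 rad and distance of each of cutter, stamp, spool, jar, mug, scraper, tin from where it was at the start of the episode below 0.02 m); the robot touches nothing.
It fails at once if the leaf is thrown or slammed (faster than 5 rad/s) (velocity of joint leaf above 5 rad/s).
It fails at once if the leaf is pinched or pressed hard (more than 25 N between the fingers and the book) (contact force between the fingers and book above 25 N).
It fails at once if the green leaf beneath is raised (beyond 0.2 rad) (value of joint under_leaf above 0.2 rad).
It fails at once if a loose thing by the book is knocked, lifted or carried (moves more than 20 mm) (distance of any of cutter, stamp, spool, jar, mug, scraper, tin from where it was at the start of the episode above 0.02 m).
It also fails if it takes over 40 s, if anything falls off the work surface, if the arm or the gripper's body presses on something with over 40 N, if the wrist force passes 120 N, or if a joint passes its speed limit or range.

## Robot

A 6-joint arm with a two-finger parallel gripper is mounted at the origin on the work surface. World frame = base frame: x ahead of the robot, y to its left, z up, the work surface at z = 0. Lengths are in m, angles in rad, forces in N, time in s.
With the tool pointing down it reaches from about 0.25 to 0.775 m from the base axis. Payload 4 kg.
Tool frame: the origin (TCP) lies on the centre line of the jaws, within the pads' length; the fingertips stand 25 mm ahead of it and the grasp point (between the pads) lies 6 mm ahead of it; z points along the fingers, y is the line along which they close (so a half turn about z gives the same grasp; the last joint's range is limited). The gripper opens to 94 mm and grips with 3 to 60 N. Pads are 16 mm wide; open, the fingers measure 119 mm over their backs; the gripper's body (75 mm by 177 mm) begins 78 mm behind the grasp point.
Start: joints at [-1.426, 0.087, 1.371, -0, 1.684, -0.103], TCP at [0.135, -0.533, 0.231] pointing down, gripper open.
Joint ranges: [-3.1, 3.1], [-0.76, 2.03], [0.27, 2.55], [-1.08, 4.22], [0.17, 2.65], [-2.57, 2.57]. Speed limits (rad/s): [2.79, 2.79, 3.14, 3.14, 3.14, 3.14].

## Interface

Orientations are given as [roll, pitch, yaw] about the fixed x, y, z axes, in that order (R = Rz(yaw) Ry(pitch) Rx(roll)).
In Python, from bench import robot, imaging gives the robot as it stands. The module is installed in compiled form; this text tells all that it offers.
- The arm moves only by the tool drive_tool, never from a script. Its argument "series" is a list of rows, each a list of 3 entries, a list of its own where there are three numbers: the finger opening in m, from 0 to 0.094, then the shift along the tool's x, y, z in m, then the turn, a rotation vector about the tool's x, y, z in rad. A call has 1 to 5 rows; each row is the pose to reach, as a shift and turn from the pose commanded when the call began, along the tool's axes at that moment; what a row does not reach only later rows make up. A row lasts 1/8 s, in which the tool goes at most 62.5 mm and 10.7 degrees, less where a joint would pass 70% of its speed; a pose out of reach is approached as far as the arm can. A call with a gripper value outside its range is refused whole. The fingers move at their own pace and stop on an object; the grip force is fixed at half the most. Time passes only in rows, so rows that repeat a pose let the fingers close. It gives the time, the measured TCP pose, the force, the opening and the grip force at its end, in the units of the state.
- robot.get_obs(): the state, without advancing time (a new reading comes with each control period).
- imaging.snapshot(name): name is "side" or "top" or "wrist"; returns the picture (420x560x3 uint8, red, green, blue); there is no depth.
- imaging.get_calibration(name): a dict with "intrinsics" (3x3 intrinsics, pixels), "position" and "rotation" of the camera in the world. Camera axes: x right, y up, looking along -z (the intrinsics and any distortion apply to the point x, -y, -z); pixel columns grow to the right and rows downward; lengths in m; the calibration is good to about 2 mm. A picture is of the moment at which its call begins: read the wrist's pose just before it. get_calibration takes no time and is no camera call; for the wrist camera it gives the pose at the moment of the call.
- robot.close_job(): hands the job in; it is judged then, once.
The state is a dict: "time": time; "joint_positions": joint angles; "qvel": joint speeds; "joint_torque": joint torques, N m; "tool_pos": TCP position; "ee_rot": TCP orientation; "wrist_force": force on the tool from outside, world axes, zero at the start; "wrist_torque": the same for the moment, N m; "width": finger opening in m; "finger_force": force on a finger pad.
Only numpy, scipy, OpenCV 4.12 (cv2) and the standard library are available. Lean on these libraries where they do the work, as an engineer would, in place of code of your own. Each camera call takes 0.05 s, during which the arm holds its last target. There are 200 camera calls.

## Working session

There is one attempt and no reset: what is moved stays moved. The work goes in short steps, Python scripts to look and compute and a tool call to move; the robot and the scene stay as the last step left them, time stands still between calls to the robot, and variables do not carry over. Pictures are saved under pics/ and viewed, at most 10 in all, crops included, and the job is handed in when it is done.

Besides the shell and the picture viewer there is one more tool, called after "Emit:" as name(argument=value, ...) on one line, values as JSON. drive_tool: Moves the arm, as the interface text tells. Its arguments: {"type":"object","properties":{"series":{"type":"array"}},"required":["series"]}

```bash
mkdir -p pics
python3 - <<'E'
from bench import robot, imaging
import cv2,numpy as np
np.set_printoptions(precision=4,suppress=True)
o=robot.get_obs();print({k:np.round(v,3) for k,v in o.items()})
for n in("side","top"):
    cv2.imwrite(f"pics/{n}0.png",imaging.snapshot(n)[:,:,::-1]);print(n,imaging.get_calibration(n))
E
```

```text
{'time': np.float64(0.0), 'joint_positions': array([-1.426,  0.088,  1.372, -0.   ,  1.684, -0.103]), 'qvel': array([-0.002,  0.   , -0.001,  0.002, -0.001, -0.001]), 'joint_torque': array([ -0.   , -34.018, -30.243,   0.072,   0.033,  -0.   ]), 'tool_pos': array([ 0.135, -0.533,  0.229]), 'ee_rot': array([-3.139, -0.   ,  0.248]), 'wrist_force': array([ 0.058,  0.175, -0.427]), 'wrist_torque': array([ 0.012, -0.073,  0.008]), 'finger_force': np.float64(0.0), 'width': np.float64(0.094)}
side {'intrinsics': array([[440.7598,   0.    , 276.6442],
       [  0.    , 440.7598, 200.4449],
       [  0.    ,   0.    ,   1.    ]]), 'position': array([-0.1705,  0.6622,  0.9017]), 'rotation': array([ 0.8621, -0.0121, -2.3315])}
top {'intrinsics': array([[435.3125,   0.    , 276.9606],
       [  0.    , 435.3125, 208.3214],
       [  0.    ,   0.    ,   1.    ]]), 'position': array([ 0.4172, -0.0135,  1.3971]), 'rotation': array([ 0.084 , -0.0101, -1.5862])}
```

View pics/side0.png

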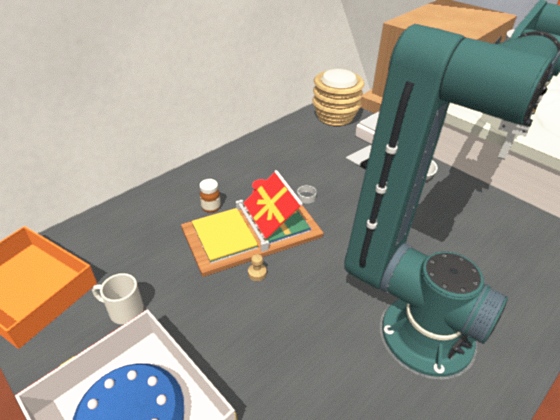

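View pics/top0.png

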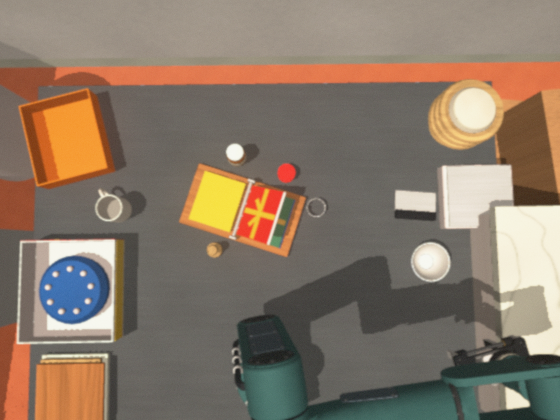

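The side view shows the red leaf raised at about (270,205), with the stamp at (257,268), the jar at (209,195) and the cutter at (307,194). The top view shows the book centred near (245,210), the leaf's outer edge from about (290,190) to (270,245), the stamp at (214,250), the jar at (236,154), the spool at (287,172) and the cutter at (316,207). I'll enlarge both.

Run:
```python
import cv2,numpy as np
a=cv2.imread("pics/side0.png")[165:290,175:335];b=cv2.imread("pics/top0.png")[140:265,172:332]
im=[cv2.resize(i,None,fx=4.8,fy=4.8,interpolation=cv2.INTER_CUBIC)for i in(a,b)]
cv2.imwrite("pics/s1.png",im[0]);cv2.imwrite("pics/t1.png",im[1])
```

```text
(no output)
```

View pics/s1.png

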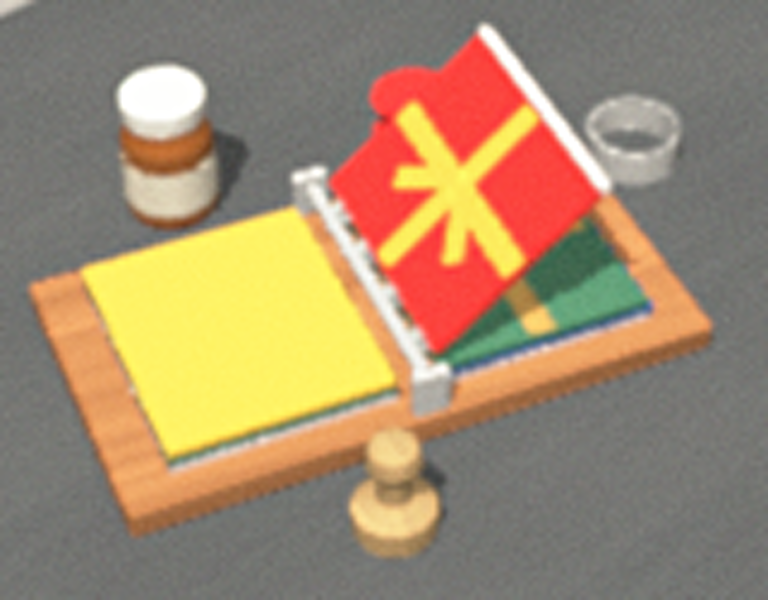

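View pics/t1.png

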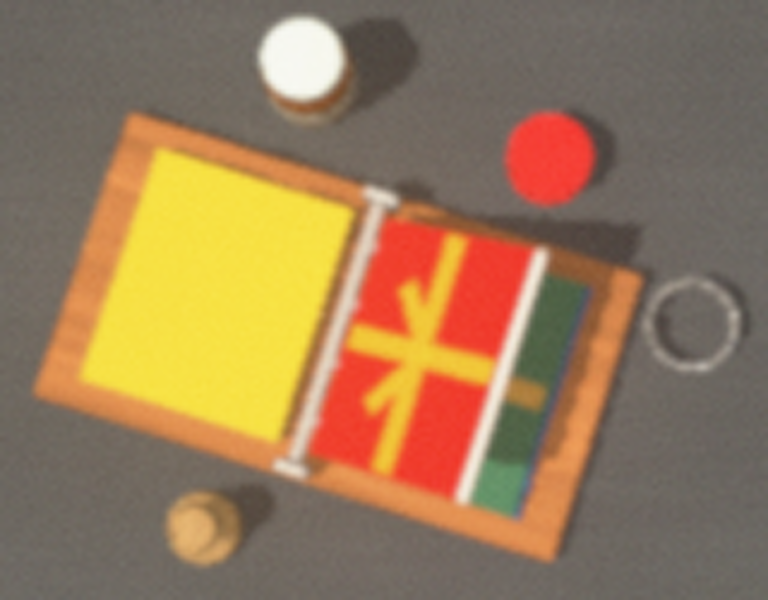

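The side crop puts the leaf's free edge from (484,30) to (606,190). The top crop puts it from (541,248) to (463,502), with the spine lugs at (380,196) and (291,467). Next I'll fit the book pose and leaf angle from both views.

```bash
cat > h.py <<'E'
import numpy as np
from scipy.optimize import least_squares
from scipy.spatial.transform import Rotation as R
from bench import robot, imaging
np.set_printoptions(precision=4,suppress=True)
def proj(n,P,c=None):
    c=c or imaging.get_calibration(n)
    p=(np.atleast_2d(P)-c["position"])@R.from_euler("xyz",c["rotation"]).as_matrix()
    q=(p*[1,-1,-1])@c["intrinsics"].T
    return q[:,:2]/q[:,2:]
def ray(n,uv):
    c=imaging.get_calibration(n);d=np.linalg.inv(c["intrinsics"])@[*uv,1]
    return c["position"],R.from_euler("xyz",c["rotation"]).as_matrix()@(d*[1,-1,-1])
def px(n,uv): return (np.array(uv)+.5)/4.8-.5+np.array([175,165] if n=="side" else [172,140])
def onz(n,uv,z):
    p,d=ray(n,uv);return p+d*(z-p[2])/d[2]
E
python3 - <<'E'
from h import *
T=dict(top=[((.1,.18,.02),(133,113)),((-.1,.18,.02),(36,393)),((-.1,-.18,.02),(555,556)),((.1,-.18,.02),(643,272)),
 ((.08,.015,.037),(355,207)),((.08,.15,.037),(155,150)),((-.08,.15,.037),(82,380)),((-.08,.015,.037),(280,440))],
 side=[((.1,.18,.02),(32,290)),((-.1,.18,.02),(133,518)),((-.1,-.18,.02),(712,328)),((.08,.15,.037),(82,270)),((-.08,.15,.037),(168,458)),((-.08,.015,.037),(398,385))])
E={"top":[(.08,(541,248)),(-.08,(463,502))],"side":[(.08,(484,30)),(-.08,(606,190))]}
def W(v,P): return np.array([v[0],v[1],v[4]])+R.from_euler("z",v[2]).apply(P)
def f(v):
    r=[]
    for n in T:
        P=[a for a,_ in T[n]];u=[px(n,b) for _,b in T[n]]
        P+=[(x,-.15*np.cos(v[3]),.04+.15*np.sin(v[3])) for x,_ in E[n]];u+=[px(n,b) for _,b in E[n]]
        r.append((proj(n,W(v,P))-u).ravel())
    return np.concatenate(r)
s=least_squares(f,[.4,.05,-.2,.8,0],loss="soft_l1");print(s.x,"res",f(s.x).reshape(-1,2))
v=s.x;
for x in(.08,0,-.08):print("edge",W(v,[(x,-.15*np.cos(v[3]),.04+.15*np.sin(v[3]))]))
for n,uv,z in[("jar",(303,58),.09),("spool",(550,158),.036),("cutter",(694,325),.025),("stamp",(200,525),.06)]:
    p=onz("top",px("top",uv),z);print(n,p,"book",R.from_euler("z",-v[2]).apply(p-[v[0],v[1],0]))
E
```

```text
[ 0.5322  0.08   -0.3214  0.7205 -0.0069] res [[-0.377  -0.3691]
 [-0.083   0.5846]
 [-0.061   0.955 ]
 [ 0.3125  0.1849]
 [ 0.0362  0.5958]
 [ 1.1389 -0.3132]
 [ 0.2914 -0.1781]
 [-0.0249  0.3051]
 [ 0.6959  0.237 ]
 [ 0.3857 -0.3771]
 [-0.8672 -0.2835]
 [-0.5899  0.9306]
 [-0.19   -0.1808]
 [ 0.0991  0.9929]
 [ 0.132   0.1009]
 [-0.3596 -0.2421]
 [-0.2349 -0.1522]
 [-0.2406 -0.6398]]
edge [[ 0.5725 -0.0522  0.132 ]]
edge [[ 0.4966 -0.0269  0.132 ]]
edge [[ 0.4207 -0.0017  0.132 ]]
jar [0.7019 0.0975 0.09  ] book [0.1554 0.0702 0.09  ]
spool [ 0.6447 -0.0599  0.036 ] book [ 0.1509 -0.0972  0.036 ]
cutter [ 0.5339 -0.1534  0.025 ] book [ 0.0753 -0.2209  0.025 ]
stamp [0.4078 0.1677 0.06  ] book [-0.1458  0.0439  0.06  ]
```

The fit gives the book at (0.532, 0.080) with yaw -0.321 and the leaf at about 0.72 rad. I'll turn the tool so its axes become (book y, book x, down), close the fingers, and approach from the right.

Emit:
drive_tool(series=[[0.0,[0.03,-0.023,0],[0,0,-0.08]],[0.0,[0.075,-0.058,0],[0,0,-0.2]],[0.0,[0.12,-0.093,0],[0,0,-0.34]],[0.0,[0.165,-0.128,0],[0,0,-0.48]],[0.0,[0.21,-0.163,0],[0,0,-0.62]]])

```text
time: 0.72
tool_pos: [0.2992, -0.322, 0.23]
ee_rot: [-3.141, -0.0, 0.872]
wrist_force: [1.3, -0.3, 0.0]
width: 0.0475
finger_force: 0.0
```

Emit:
drive_tool(series=[[0.0,[0.06,-0.003,0],[0,0,-0.12]],[0.0,[0.12,-0.005,0],[0,0,-0.22]],[0.0,[0.18,-0.008,0],[0,0,-0.32]],[0.0,[0.235,-0.01,0],[0,0,-0.381]],[0.0,[0.282,-0.012,0],[0,0,-0.381]]])

```text
time: 1.35
tool_pos: [0.4724, -0.0988, 0.23]
ee_rot: [-3.141, 0.0, 1.25]
wrist_force: [0.9, -0.6, 0.1]
width: 0.0007
finger_force: 0.0
```

Emit:
drive_tool(series=[[0.0,[0,0,0.04],[0,0,0]],[0.0,[0,0,0.08],[0,0,0]],[0.0,[0.01,0,0.1],[0,0,0]],[0.0,[0.035,0,0.102],[0,0,0]],[0.0,[0.055,0,0.102],[0,0,0]]])

```text
time: 1.98
tool_pos: [0.4885, -0.0478, 0.1271]
ee_rot: [-3.139, 0.0, 1.249]
wrist_force: [0.7, 0.5, -0.2]
width: 0.0003
finger_force: 0.0
```

Emit:
drive_tool(series=[[0.0,[0.01,0,-0.002],[0,0,0]],[0.0,[0.018,0,-0.008],[0,0,0]],[0.0,[0.026,0,-0.015],[0,0,0]],[0.0,[0.034,0,-0.022],[0,0,0]],[0.0,[0.042,0,-0.028],[0,0,0]]])

```text
time: 2.6
tool_pos: [0.5018, -0.0105, 0.1575]
ee_rot: [3.141, 0.004, 1.247]
wrist_force: [-3.7, -3.8, 3.8]
width: 0.0004
finger_force: 2.3
```

Run:
```python
from h import *
import cv2
s=imaging.snapshot("side")[120:320,150:370,::-1];t=imaging.snapshot("top")[120:320,150:370,::-1]
cv2.imwrite("pics/c2.png",cv2.resize(np.hstack([s,t]),(792,360),interpolation=cv2.INTER_CUBIC))
```

```text
(no output)
```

View pics/c2.png

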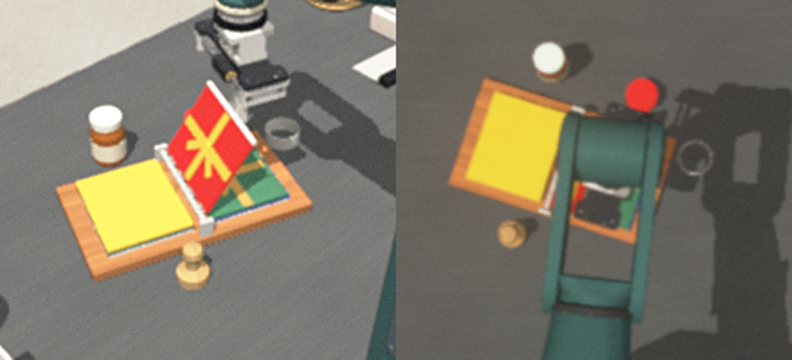

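The leaf has risen to about 1 rad, with its edge at (205,85)–(255,150) in the left panel. The green leaf is still flat and the contact force is gentle, so I'll carry on.

Emit:
drive_tool(series=[[0.0,[0.013,0,-0.007],[0,0,0]],[0.0,[0.027,0,-0.014],[0,0,0]],[0.0,[0.041,0,-0.018],[0,0,0]],[0.0,[0.055,0,-0.022],[0,0,0]],[0.0,[0.069,0,-0.026],[0,0,0]]])

```text
time: 3.32
tool_pos: [0.5241, 0.058, 0.1819]
ee_rot: [-3.14, 0.0, 1.249]
wrist_force: [0.3, -1.7, -1.1]
width: 0.0005
finger_force: 0.7
```

Emit:
drive_tool(series=[[0.0,[0.014,0,-0.006],[0,0,0]],[0.0,[0.03,0,-0.007],[0,0,0]],[0.0,[0.044,0,-0.005],[0,0,0]],[0.0,[0.06,0,0.0],[0,0,0]],[0.0,[0.077,0,0.008],[0,0,0]]])

```text
time: 3.95
tool_pos: [0.549, 0.1309, 0.1742]
ee_rot: [3.141, -0.0, 1.249]
wrist_force: [-0.2, -1.6, 0.2]
width: 0.0001
finger_force: 0.6
```

Emit:
drive_tool(series=[[0.0,[0.016,0,0.01],[0,0,0]],[0.0,[0.03,0,0.023],[0,0,0]],[0.0,[0.042,0,0.037],[0,0,0]],[0.0,[0.051,0,0.053],[0,0,0]],[0.0,[0.056,0,0.065],[0,0,0]]])

```text
time: 4.58
tool_pos: [0.5661, 0.1835, 0.1079]
ee_rot: [-3.141, 0.0, 1.249]
wrist_force: [-0.0, -0.2, 0.7]
width: 0.0004
finger_force: 0.4
```

Emit:
drive_tool(series=[[0.0,[0.004,0,0.012],[0,0,0]],[0.0,[0.006,0,0.022],[0,0,0]],[0.0,[0.007,0,0.03],[0,0,0]],[0.0,[0.007,0,0.036],[0,0,0]],[0.0,[0.007,0,0.038],[0,0,0]]])

```text
time: 5.2
tool_pos: [0.5684, 0.1893, 0.0711]
ee_rot: [-3.141, 0.0, 1.249]
wrist_force: [0.0, 0.3, 0.0]
width: 0.0004
finger_force: 0.3
```

Emit:
drive_tool(series=[[0.0,[0,0,0.001],[0,0,0]],[0.0,[0,0,0.002],[0,0,0]],[0.0,[0,0,0.003],[0,0,0]],[0.0,[0,0,0.003],[0,0,0]]])

```text
time: 5.7
tool_pos: [0.5686, 0.1894, 0.0685]
ee_rot: [3.141, 0.0, 1.249]
wrist_force: [0.7, -0.1, 0.2]
width: 0.0007
finger_force: 0.1
```

Emit:
drive_tool(series=[[0.0,[0,0,0.001],[0,0,0]],[0.0,[0,0,0.002],[0,0,0]],[0.0,[0,0,0.002],[0,0,0]]])

```text
time: 6.08
tool_pos: [0.5687, 0.1895, 0.0677]
ee_rot: [3.141, -0.0, 1.249]
wrist_force: [-2.1, 0.0, 5.4]
width: 0.0007
finger_force: 2.7
```

The tip is at 42.7 mm with 5 N, so the leaf is against its stop. Lifting clear.

Emit:
drive_tool(series=[[0.0,[0,0,-0.01],[0,0,0]],[0.0,[0,0,-0.04],[0,0,0]],[0.0,[0,0,-0.09],[0,0,0]],[0.0,[0,0,-0.14],[0,0,0]],[0.0,[-0.04,0,-0.17],[0,0,0]]])

```text
time: 6.7
tool_pos: [0.5569, 0.1529, 0.2398]
ee_rot: [3.138, -0.003, 1.252]
wrist_force: [-0.1, -0.2, -0.4]
width: 0.0005
finger_force: 0.0
```

Emit:
drive_tool(series=[[0.0,[-0.05,0,0],[0,0,0]],[0.0,[-0.1,0,0],[0,0,0]],[0.0,[-0.15,0,0],[0,0,0]],[0.0,[-0.19,0,0],[0,0,0]],[0.0,[-0.2,0,0],[0,0,0]]])

```text
time: 7.32
tool_pos: [0.4921, -0.0398, 0.2369]
ee_rot: [3.141, -0.0, 1.246]
wrist_force: [0.1, 0.5, -0.1]
width: 0.0006
finger_force: 0.0
```

Run:
```python
from h import *
import cv2
s=imaging.snapshot("side")[150:300,170:340,::-1];t=imaging.snapshot("top")[130:280,165:335,::-1]
cv2.imwrite("pics/c3.png",cv2.resize(np.hstack([s,t]),(800,353),interpolation=cv2.INTER_CUBIC))
```

```text
(no output)
```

View pics/c3.png

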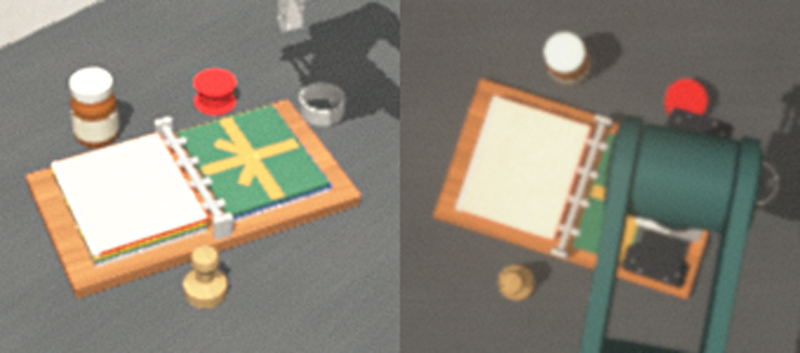

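The white back of the red leaf lies flat on the left, at (52,165)–(215,220) in the left panel. The even gap beneath it shows it is seated. The green leaf is flat, the stamp, jar, spool and cutter have not moved, and the arm is clear. Handing in.

```bash
python3 -c "
from bench import robot
print(robot.close_job())"
```

```text
the job is handed in; nothing more can be done
None
```

The red leaf is turned over the spine and lies flat on the left. The green leaf and the things by the book look undisturbed in the last pictures, the arm is clear, and the job was handed in at about 7.4 s; no verdict came back.

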